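# Close the tall bayonet cover over the nested sample pot

### The arm

A 6-joint arm with a two-finger parallel gripper is mounted at the origin on a cart in front of the work surface, level with it; the furniture and walls round the work are solid. World frame = base frame: x ahead of the robot, y to its left, z up, the work surface at z = 0. Lengths are in m, angles in rad, forces in N, time in s.
With the tool pointing down it reaches from about 0.375 to 0.75 m from the base axis. Payload 9 kg.
Tool frame: the origin (TCP) lies midway between the tips of the shut fingers; the grasp point (between the pads) lies 19 mm behind it (manip.grip_point_offset is the distance from the TCP to the grasp point, in m); y points along the fingers, x is the direction in which the jaws open and shut, and the axes are right-handed (so a half turn about y gives the same grasp; the last joint's range is limited). The gripper opens to 85 mm and grips with 20 to 120 N. Pads are 22 mm wide; open, the fingers measure 114 mm over their backs; the gripper's body (76 mm by 85 mm) begins 54 mm behind the grasp point. The pads swing forward as they close: fully open they stand 13 mm farther back than shut.
Start: joints at [-1.551, 0.104, 0.097, 1.564, 0, 1.353], TCP at [0.141, -0.583, 0.231] pointing down, gripper open.
Joint ranges: [-2.99, 2.99], [-0.84, 1.86], [-1.1, 1.16], [-1.84, 2.11], [-1.51, 1.56], [-3.14, 3.14]. Speed limits (rad/s): [2.22, 2.22, 2.57, 3.14, 3.14, 3.14].

### API

Orientations are given as a rotation vector (axis times angle).
In Python, from bench import manip gives the robot as it stands.
- The arm moves only by the tool arm_command, never from a script. Its argument "deltas" is a list of rows, each an object with "grip": the opening in per cent of the stroke, from 0 (shut) to 100 (fully open); "linear": the shift along the tool's x, y, z in m, a list of three; "dr": the turn, a rotation vector about the tool's x, y, z in degrees, a list of three. A call has 1 to 20 rows; each row shifts and turns the commanded pose from where the row before left it, along the tool's axes as they then stand; what a row does not reach is not made up. A row lasts 1/10 s, in which the tool goes at most 50 mm and 8.59 degrees, less where a joint would pass 70% of its speed; a pose out of reach is approached as far as the arm can. A call is refused whole if a number of a shift passes 0.05 or a number of a turn 8.59, either way. A call with a gripper value outside its range is refused whole. The fingers move at their own pace and stop on an object; "squeeze" is the grip in N (left out, the last holds). Time passes only in rows, so rows that do not move let the fingers close. It gives the time, the measured TCP pose, the force and the opening at its end, in the units of the state.
- manip.observe(): the state, without advancing time (a new reading comes with each control period).
- manip.get_image(name): name is "scene" or "top" or "wrist"; returns a dict with "frame" (420x560x3 uint8, red, green, blue), "mtx" (3x3 intrinsics, pixels), "pose" (4x4, takes a point from camera to world coordinates); the wrist camera has in their place "tool_from_camera" (4x4, takes a point from camera to tool coordinates, whose origin is the TCP and whose axes are the tool frame's). Camera axes: x right, y up, looking along -z (the intrinsics and any distortion apply to the point x, -y, -z); pixel columns grow to the right and rows downward; lengths in m; the calibration is good to about 2 mm. A picture is of the moment at which its call begins: read the wrist's pose just before it. There is no depth.
- manip.close_job(): hands the job in, once; it reports no verdict.
The state is a dict: "time_s": time; "joint_positions": joint angles; "joint_velocities": joint speeds; "effort": joint torques, N m; "eef_pos": TCP position; "orientation": TCP orientation; "ft_force": force on the tool from outside, world axes, zero at the start; "torque": the same for the moment, N m; "width": opening from 0.0 (shut) to 1.0 (fully open).
Only numpy, scipy, OpenCV 4.12 (cv2) and the standard library are available. Lean on these libraries where they do the work, as an engineer would, in place of code of your own. Each camera call takes 0.05 s, during which the arm holds its last target.

### The job

The small white sample pot stands nested in the bottom half of the transport canister, which is fixed to the bench. Take the tall cover (of the two covers, the one the pot fits under), lower it over the pot with its grip bar crosswise to the two index ribs of the canister bottom until its rim sits on the shoulder, then turn it clockwise, seen from above, until the bar lines up with the ribs, and let go. Leave the short cover where it stands.

Things in the scene. Friction and masses are not known exactly. Their poses are not given: they have to be found in the camera images.
- base_seat (a point): Canister bottom, fixed to the bench: aluminium foot plate 136x104x10 mm and round body 96 mm wide; this point is the centre of the body's top (the shoulder that the cover's rim sits on), 24 mm over the bench. z up; x along the plate's long side and its two raised index ribs. From the shoulder a hollow neck 58 mm wide rises 20 mm. Same after a half turn.
- base_lug (a point): Middle of the outer face of the neck's bayonet lug on +x (a twin is on -x): 28 mm wide, 38.5 mm from the axis, 13 to 20 mm above the shoulder. The cover's lugs must pass down between these lugs, then turn in below them. A stop at each lug ends the clockwise turn about 3 degrees past lined up.
- pot_centre (a point): Centre (half-way up) of the white sample pot, 47 mm wide, 60 mm high, loose, upright in the neck; its foot is level with the shoulder, its top 84 mm over the bench.
- tall_cover_grip (a point): Grip point in the black bar on the tall cover, 96 mm above the cover's rim, 10 mm below the bar's top. Bar: 60 mm long (x), 16 mm thick (y), rising 30 mm from the cover's top. Cover: aluminium cup, mouth down, 96 mm wide (90 inside), 76 mm high without the bar, 72 deep inside, 0.14 kg. z up; same after a half turn. Seated, this point is 96 mm above base_seat.
- tall_cover_lug (a point): Underside of the tall cover's inward lug on +x, level with the rim, 33 mm from the axis, below the bar's end (a twin on -x): 28 mm wide, 8 mm high. The cover goes down onto the shoulder if its x is 50 to 115 degrees counter-clockwise of the base's x (best 80; half turns do not matter); then it turns freely clockwise, with 5 mm of play in height and 4 mm sideways.
- short_cover_grip (a point): Grip point of the short cover, 64 mm above its rim, 10 mm below its bar's top: like the tall cover but only 44 mm high without the bar (40 deep inside), too low for the pot. To be left alone.
Mind the look-alikes: they are no part of the job. Leave any pink look-alike of the part that bears pot_centre alone.

How it is judged:
On the way:
1. the tall cover's rim is down on the shoulder, around the pot (z of tall_cover_grip in the frame of base_seat below 0.101 m and horizontal distance between tall_cover_grip and base_seat below 0.012 m), for 0.1 s.
At the end, for the whole second after the job is handed in: The tall cover stands upright (within 6 degrees) with its rim on the shoulder (within 3 mm) and centred (within 10 mm) around the pot, which still stands in the neck, and its grip bar lines up with the index ribs within 15 degrees, so that its lugs lie under the base lugs (z of tall_cover_grip in the frame of base_seat below 0.099 m and horizontal distance between each of tall_cover_grip, pot_centre and base_seat below 0.01 m and angle between tall_cover_grip's own z axis and vertical below 0.1 rad and angle between the x axis of tall_cover_grip and the x axis of base_seat, either way round below 0.26 rad and angle between pot_centre's own z axis and vertical below 0.2 rad); the robot touches nothing.
It fails at once if the short cover was moved more than 3 cm (distance of short_cover_grip from where it was at the start of the episode above 0.03 m).
It also fails if it takes over 43 s, if anything falls off the work surface, if the arm or the gripper's body presses on something with over 40 N, if the wrist force passes 120 N, or if a joint passes its speed limit or range.

## Working session

There is one attempt and no reset: what is moved stays moved. The work goes in short steps, Python scripts to look and compute and a tool call to move; the robot and the scene stay as the last step left them, time stands still between calls to the robot, and variables do not carry over. Pictures are saved under pics/ and viewed, and the job is handed in when it is done.

Besides the shell and the picture viewer there is one more tool, called after ">>>" by a JSON object that holds its "name" and its "arguments". arm_command: Moves the arm, as the interface text tells. Its arguments: {"type":"object","properties":{"deltas":{"type":"array"},"squeeze":{"type":"number"}},"required":["deltas"]}

```bash
ls; mkdir -p pics; python3 - <<'E'
from bench import manip
import cv2,pickle
s=manip.observe(); print(s)
d={}
for n in ("scene","top","wrist"):
    i=manip.get_image(n); d[n]=i
    cv2.imwrite(f"pics/{n}0.png",i["frame"][:,:,::-1])
    print(n,i["mtx"],i.get("pose"),i.get("tool_from_camera"),i.keys())
pickle.dump((s,d),open("d0.pkl","wb"))
E
```

```text
pics
{'time_s': 0.0, 'joint_positions': array([-1.55072550e+00,  1.04678201e-01,  9.64771495e-02,  1.56388914e+00,
        1.47784097e-05,  1.35306102e+00]), 'joint_velocities': array([ 0.00036084, -0.00010805, -0.00101235,  0.00198408, -0.00119057,
       -0.00090991]), 'effort': array([-1.92886473e-04, -5.56926012e+01,  5.03656018e+01,  1.66911772e-02,
       -3.79695821e-04, -2.05944445e-05]), 'eef_pos': array([ 0.14132915, -0.58278565,  0.23053901]), 'orientation': array([-1.31130646,  1.03276618, -1.03141607]), 'ft_force': array([-0.80696596, -0.1952572 , -0.16556786]), 'torque': array([ 0.03136002, -0.0150552 , -0.03796455]), 'width': 1.000823331942137}
scene [[405.38520665   0.         277.99273972]
 [  0.         405.38520665 205.81144059]
 [  0.           0.           1.        ]] [[ 0.75647007  0.33045156 -0.56440658  0.05335557]
 [-0.65374433  0.40747259 -0.63763974 -0.54471517]
 [ 0.01927117  0.85133299  0.52427166  0.53656504]
 [ 0.          0.          0.          1.        ]] None dict_keys(['frame', 'mtx', 'pose'])
top [[445.36881773   0.         285.90824881]
 [  0.         445.36881773 207.98985306]
 [  0.           0.           1.        ]] [[-0.02439212  0.98258551 -0.18420298  0.35490598]
 [-0.99914328 -0.01779905  0.0373617   0.01132262]
 [ 0.03343243  0.1849565   0.98217787  1.03478597]
 [ 0.          0.          0.          1.        ]] None dict_keys(['frame', 'mtx', 'pose'])
wrist [[290.22975596   0.         285.69991227]
 [  0.         290.22975596 206.41666991]
 [  0.           0.           1.        ]] None [[ 9.99999995e-01 -4.72926062e-05 -8.42442878e-05  6.89341864e-05]
 [-6.90546285e-05  2.59947183e-01 -9.65622834e-01 -1.42753851e-01]
 [ 6.75658857e-05  9.65622835e-01  2.59947179e-01  6.54754375e-02]
 [ 0.00000000e+00  0.00000000e+00  0.00000000e+00  1.00000000e+00]] dict_keys(['frame', 'mtx', 'tool_from_camera'])
```

View pics/scene0.png

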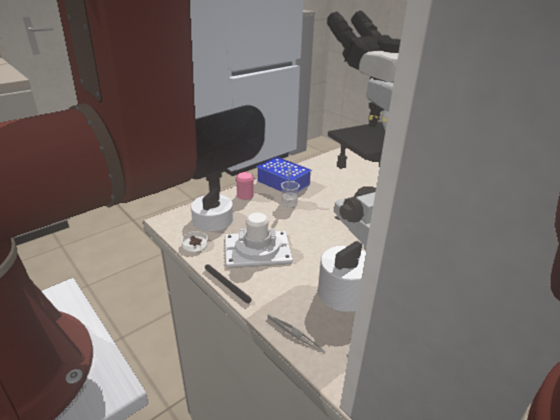

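View pics/top0.png

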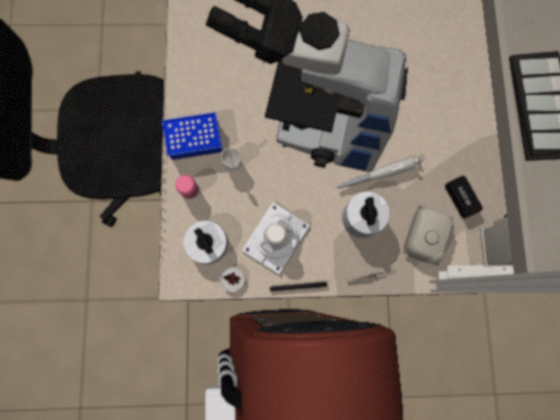

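View pics/wrist0.png

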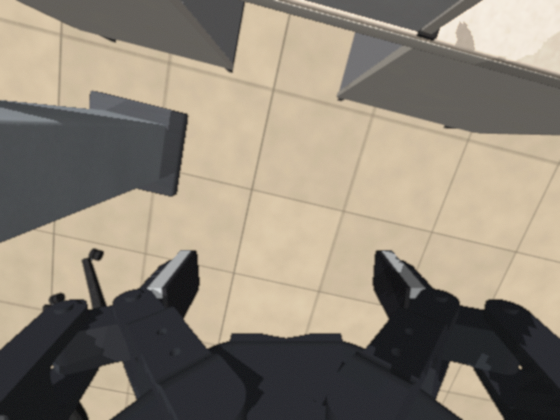

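```bash
cat > h.py <<'E'
import numpy as np,cv2,pickle
from scipy.spatial.transform import Rotation as R
def ray(i,u,v,T=None):
    T=i["pose"] if T is None else T
    K=i["mtx"]; d=np.array([(u-K[0,2])/K[0,0],-(v-K[1,2])/K[1,1],-1.])
    return T[:3,3],T[:3,:3]@d
def onz(i,u,v,z,T=None):
    o,d=ray(i,u,v,T); return o+d*(z-o[2])/d[2]
def proj(i,p,T=None):
    T=i["pose"] if T is None else T
    K=i["mtx"]; c=T[:3,:3].T@(np.asarray(p)-T[:3,3])
    return np.array([K[0,2]+K[0,0]*c[0]/-c[2],K[1,2]-K[1,1]*c[1]/-c[2]])
def tool(s):
    T=np.eye(4);T[:3,:3]=R.from_rotvec(s["orientation"]).as_matrix();T[:3,3]=s["eef_pos"];return T
def crop(i,u0,v0,u1,v1,k,name):
    f=i["frame"][v0:v1,u0:u1,::-1]
    cv2.imwrite(name,cv2.resize(f,None,fx=k,fy=k,interpolation=cv2.INTER_CUBIC))
E
python3 - <<'E'
from h import *
s,d=pickle.load(open("d0.pkl","rb"))
print(tool(s).round(3))
crop(d["top"],160,170,310,300,5,"pics/t1.png")
crop(d["top"],320,160,520,300,4,"pics/t2.png")
crop(d["scene"],140,160,400,355,3,"pics/s1.png")
E
```

```text
[[ 0.236 -0.     0.972  0.141]
 [-0.972  0.001  0.236 -0.583]
 [-0.001 -1.     0.     0.231]
 [ 0.     0.     0.     1.   ]]
```

View pics/t1.png

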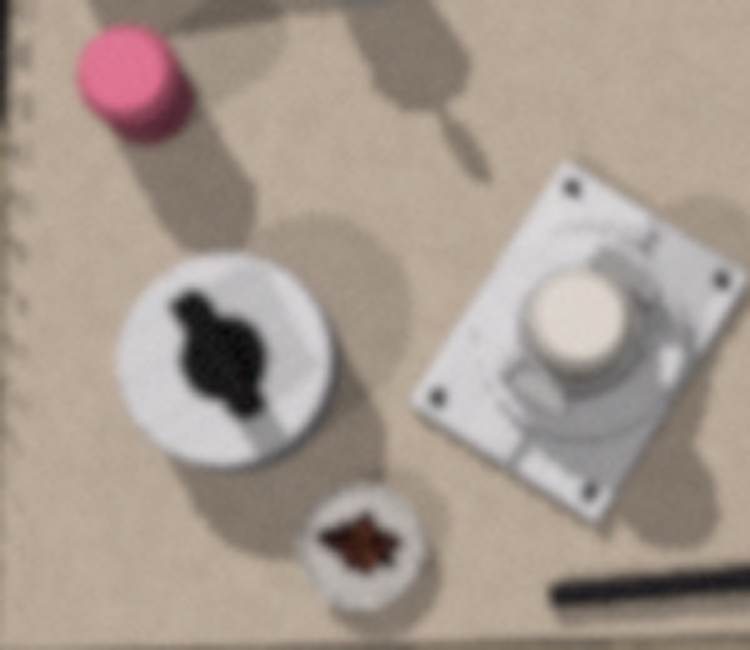

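View pics/t2.png

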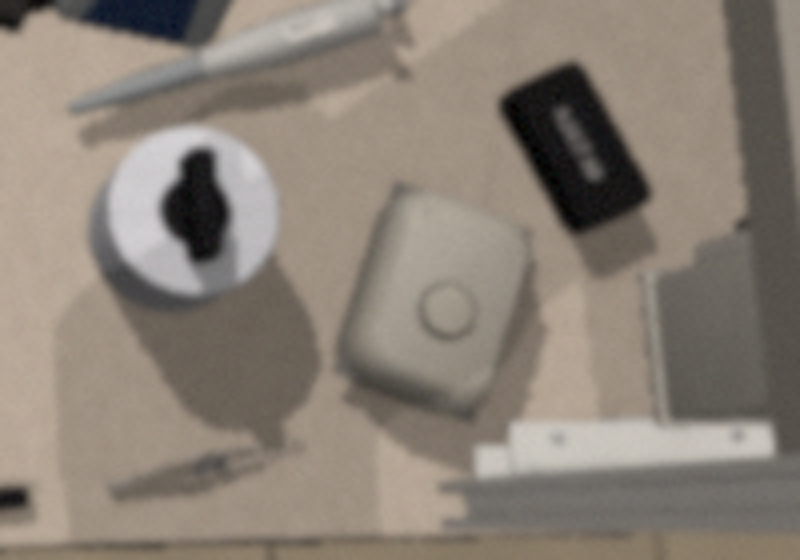

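View pics/s1.png

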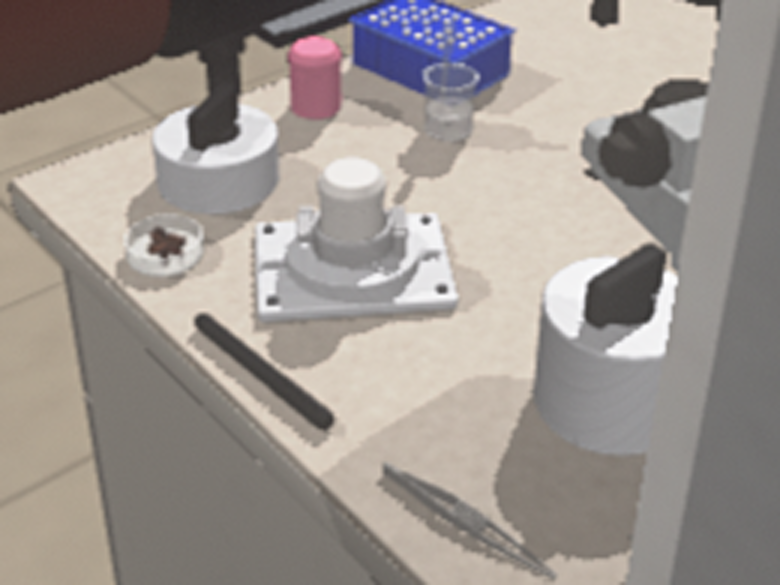

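```bash
python3 - <<'E'
from h import *
s,d=pickle.load(open("d0.pkl","rb"))
t=d["top"]
c=lambda x,y:(160+x/5,170+y/5); e=lambda x,y:(320+x/4,160+y/4)
f=lambda p,z:onz(t,*p,z)[:2].round(4)
print("tall",f(e(192,211),.076),"bar",f(e(199,150),.106),f(e(203,258),.106))
b=f(e(199,150),.106)-f(e(203,258),.106);print("bar yaw",np.degrees(np.arctan2(b[1],b[0])),np.linalg.norm(b))
print("short",f(c(225,359),.044))
print("pot",f(c(577,320),.084))
P=[f(c(*q),.010) for q in((567,162),(748,270),(600,522),(413,400))];print(P,np.mean(P,0))
for a,b in((0,3),(1,2)):
    v=P[a]-P[b];print(np.degrees(np.arctan2(v[1],v[0])),np.linalg.norm(v))
for a,b in((0,1),(3,2)):
    v=P[a]-P[b];print(np.degrees(np.arctan2(v[1],v[0])),np.linalg.norm(v))
# scene check
for p,z in(((0),0),):
  pass
T=f(e(192,211),.076)
print(proj(d["scene"],[*T,.076]),proj(d["scene"],[*f(c(577,320),.084),.084]))
print("wall", onz(t,470,285,0.),onz(t,440,290,.3),onz(t,435,280,.5), onz(t,480,0,.5))
E
```

```text
tall [ 0.5208 -0.2057] bar [ 0.5487 -0.2046] [ 0.4902 -0.2033]
bar yaw -1.273030020056708 0.058514442661619814
short [0.4676 0.1552]
pot [ 0.4768 -0.0009]
[array([0.561 , 0.0014]), array([ 0.5081, -0.082 ]), array([ 0.3935, -0.0104]), array([0.4508, 0.0741])] [ 0.47835  -0.004225]
-33.41322032574645 0.13202018785019212
-31.9963942248637 0.1351285314062134
57.61334751040482 0.09876218912114092
55.85854881998737 0.10209573938220926
[347.16374586 261.71283568] [256.36229666 217.51752662]
wall [ 0.35926981 -0.45135561  0.        ] [ 0.35112514 -0.26643372  0.3       ] [ 0.36407827 -0.18581488  0.5       ] [ 0.7387132  -0.28063887  0.5       ]
```

```bash
python3 - <<'E'
from h import *
s,d=pickle.load(open("d0.pkl","rb"))
sc=d["scene"];t=d["top"]
for p in((415,0),(380,210),(348,420),(398,0),(360,250)):
    o,r=ray(sc,*p);print(p,np.degrees(np.arctan2(r[1],r[0])),r/np.linalg.norm(r))
o,r=ray(sc,380,210);n=np.array([-r[1],r[0],0])
for q in((430,288),(437,280),(440,270),(485,225),(510,265),(500,220),(480,0),(510,290)):
    o2,r2=ray(t,*q);k=n@(o-o2)/(n@r2);print(q,o2+k*r2)
crop(t,400,170,560,300,5,"pics/t3.png")
crop(sc,330,0,560,420,1.4,"pics/s2.png")
E
```

```text
(415, 0) 32.26191356670411 [ 0.84335876  0.53236496 -0.07303116]
(380, 210) 31.96907543615998 [ 0.72859298  0.45472881 -0.51222455]
(348, 420) 30.7351710341883 [ 0.45489292  0.27047347 -0.84847895]
(398, 0) 34.249428374625666 [ 0.8243016   0.56123495 -0.07444597]
(360, 250) 34.07816590773215 [ 0.6641074   0.44926552 -0.59759672]
(430, 288) [ 0.35469042 -0.35664632  0.00054915]
(437, 280) [ 0.37124117 -0.34631669  0.07639803]
(440, 270) [ 0.39029617 -0.3344241   0.12960264]
(485, 225) [ 0.44282085 -0.30164244  0.40390516]
(510, 265) [ 0.38486705 -0.33781251  0.39272967]
(500, 220) [ 0.44318129 -0.30141748  0.44755874]
(480, 0) [ 0.62052541 -0.19073362  0.66467947]
(510, 290) [ 0.34867148 -0.36040286  0.34272458]
```

View pics/t3.png

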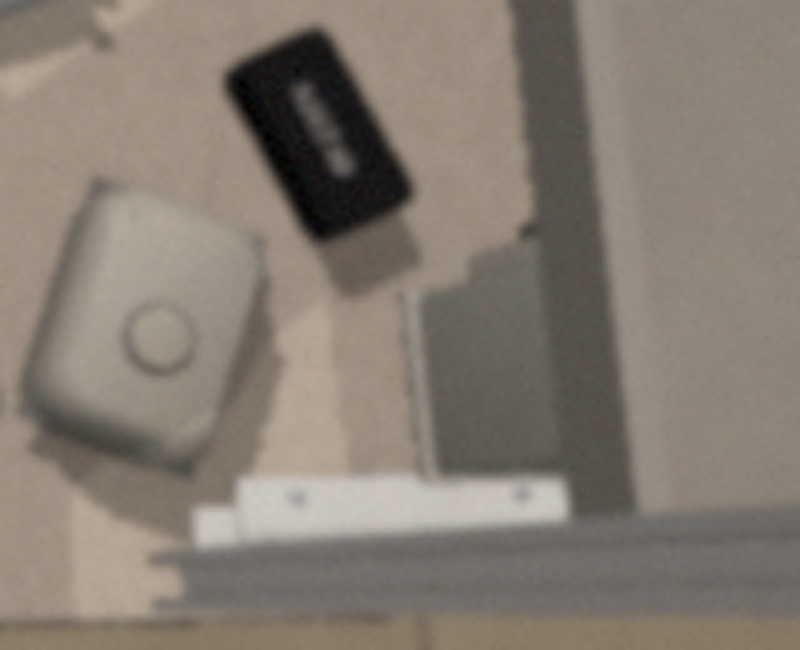

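View pics/s2.png

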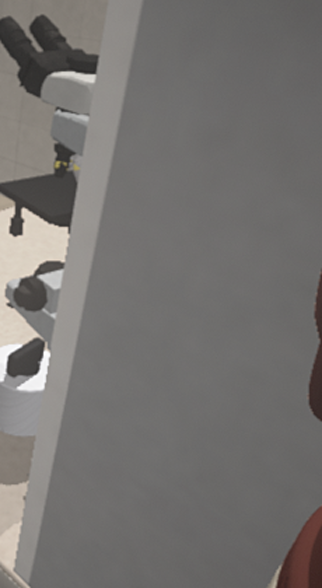

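```bash
cat >> h.py <<'E'
def rows(start,psi0,wps,grip):
    """wps: (fn or pos, psi_deg, n); start pos; prints rows linear/dr"""
    out=[];p=np.array(start,float);a=psi0
    for tgt,psi,n,mode in wps:
        p0=p.copy();a0=a;tgt=np.array(tgt,float)
        for k in range(1,n+1):
            f=k/n
            if mode=="polar":
                r0,r1=np.hypot(*p0[:2]),np.hypot(*tgt[:2]);t0,t1=np.arctan2(p0[1],p0[0]),np.arctan2(tgt[1],tgt[0])
                r=r0+f*(r1-r0);t=t0+f*(t1-t0);q=np.array([r*np.cos(t),r*np.sin(t),p0[2]+f*(tgt[2]-p0[2])])
            else: q=p0+f*(tgt-p0)
            b=a0+f*(psi-a0)
            c,s=np.cos(np.radians(a)),np.sin(np.radians(a))
            d=q-p; # x=(c,s,0) y=(0,0,-1) z=x cross y=(-s,c,0)
            l=np.round([c*d[0]+s*d[1],-d[2],-s*d[0]+c*d[1]],3)
            w=round(-(b-a),1)
            out.append((l,w))
            p=p+l[0]*np.array([c,s,0])-l[1]*np.array([0,0,1])+l[2]*np.array([-s,c,0]);a=a-w
    for l,w in out: print('{"grip":%g,"linear":[%g,%g,%g],"dr":[0,%g,0]},'%(grip,*(l+0.),w),end='')
    print("\nend",p.round(4),a,len(out))
def psi_of(s):
    x=tool(s)[:3,0];return np.degrees(np.arctan2(x[1],x[0]))
E
python3 - <<'E'
from h import *
s,d=pickle.load(open("d0.pkl","rb"))
P=lambda r,az,z:(r*np.cos(np.radians(az)),r*np.sin(np.radians(az)),z)
print(psi_of(s),onz(d["top"],300,297,0))
rows(s["eef_pos"],psi_of(s),[(P(.40,-76,.25),-8,9,"polar"),(P(.40,-25,.25),72,11,"polar")],100)
E
```

```text
-76.37470225135199 [ 0.34174806 -0.05516848  0.        ]
{"grip":100,"linear":[-0.022,-0.002,0],"dr":[0,-7.6,0]},{"grip":100,"linear":[-0.022,-0.002,0.004],"dr":[0,-7.6,0]},{"grip":100,"linear":[-0.021,-0.002,0.006],"dr":[0,-7.6,0]},{"grip":100,"linear":[-0.021,-0.003,0.009],"dr":[0,-7.6,0]},{"grip":100,"linear":[-0.019,-0.002,0.011],"dr":[0,-7.6,0]},{"grip":100,"linear":[-0.017,-0.002,0.014],"dr":[0,-7.6,0]},{"grip":100,"linear":[-0.015,-0.002,0.016],"dr":[0,-7.6,0]},{"grip":100,"linear":[-0.014,-0.002,0.018],"dr":[0,-7.6,0]},{"grip":100,"linear":[-0.01,-0.002,0.019],"dr":[0,-7.6,0]},{"grip":100,"linear":[0.03,0,0.013],"dr":[0,-7.3,0]},{"grip":100,"linear":[0.03,0,0.012],"dr":[0,-7.2,0]},{"grip":100,"linear":[0.03,0,0.011],"dr":[0,-7.3,0]},{"grip":100,"linear":[0.031,0,0.009],"dr":[0,-7.3,0]},{"grip":100,"linear":[0.032,0,0.008],"dr":[0,-7.3,0]},{"grip":100,"linear":[0.032,0,0.006],"dr":[0,-7.2,0]},{"grip":100,"linear":[0.032,0,0.005],"dr":[0,-7.3,0]},{"grip":100,"linear":[0.032,0,0.003],"dr":[0,-7.3,0]},{"grip":100,"linear":[0.032,0,0.002],"dr":[0,-7.2,0]},{"grip":100,"linear":[0.033,0,0.001],"dr":[0,-7.3,0]},{"grip":100,"linear":[0.032,0,-0.001],"dr":[0,-7.3,0]},
end [ 0.3622 -0.1688  0.2495] 72.02529774864801 20
```

>>> {"name": "arm_command", "arguments": {"deltas": [{"grip": 100, "linear": [-0.022, -0.002, 0], "dr": [0, -7.6, 0]}, {"grip": 100, "linear": [-0.022, -0.002, 0.004], "dr": [0, -7.6, 0]}, {"grip": 100, "linear": [-0.021, -0.002, 0.006], "dr": [0, -7.6, 0]}, {"grip": 100, "linear": [-0.021, -0.003, 0.009], "dr": [0, -7.6, 0]}, {"grip": 100, "linear": [-0.019, -0.002, 0.011], "dr": [0, -7.6, 0]}, {"grip": 100, "linear": [-0.017, -0.002, 0.014], "dr": [0, -7.6, 0]}, {"grip": 100, "linear": [-0.015, -0.002, 0.016], "dr": [0, -7.6, 0]}, {"grip": 100, "linear": [-0.014, -0.002, 0.018], "dr": [0, -7.6, 0]}, {"grip": 100, "linear": [-0.01, -0.002, 0.019], "dr": [0, -7.6, 0]}, {"grip": 100, "linear": [0, 0, 0], "dr": [0, 0, 0]}]}}

```text
time_s: 1.15
eef_pos: [0.0967, -0.3876, 0.2509]
orientation: [-1.569, 0.106, -0.106]
ft_force: [0.1, -0.3, 0.9]
width: 1.0
```

```bash
python3 - <<'E'
from h import *
from bench import manip
s=manip.observe(); print(s["time_s"],s["eef_pos"],psi_of(s),s["joint_positions"],s["ft_force"])
for n in("scene",): cv2.imwrite("pics/scene1.png",manip.get_image(n)["frame"][:,:,::-1])
E
```

```text
1.15 [ 0.09672276 -0.38760101  0.25086235] -7.756521006272851 [-1.65656137e+00 -5.12238153e-01 -4.07638398e-01  1.67457539e+00
 -1.01783059e-04  4.96117176e-02] [ 0.13745182 -0.25978945  0.92545855]
```

View pics/scene1.png

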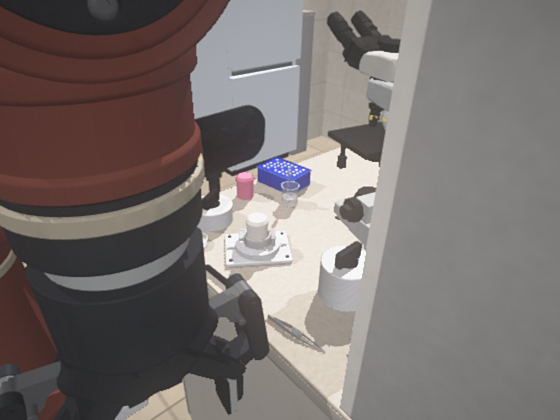

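>>> {"name": "arm_command", "arguments": {"deltas": [{"grip": 100, "linear": [0.03, 0, 0.013], "dr": [0, -7.3, 0]}, {"grip": 100, "linear": [0.03, 0, 0.012], "dr": [0, -7.2, 0]}, {"grip": 100, "linear": [0.03, 0, 0.011], "dr": [0, -7.3, 0]}, {"grip": 100, "linear": [0.031, 0, 0.009], "dr": [0, -7.3, 0]}, {"grip": 100, "linear": [0.032, 0, 0.008], "dr": [0, -7.3, 0]}, {"grip": 100, "linear": [0.032, 0, 0.006], "dr": [0, -7.2, 0]}, {"grip": 100, "linear": [0.032, 0, 0.005], "dr": [0, -7.3, 0]}, {"grip": 100, "linear": [0.032, 0, 0.003], "dr": [0, -7.3, 0]}, {"grip": 100, "linear": [0.032, 0, 0.002], "dr": [0, -7.2, 0]}, {"grip": 100, "linear": [0.033, 0, 0.001], "dr": [0, -7.3, 0]}, {"grip": 100, "linear": [0.032, 0, -0.001], "dr": [0, -7.3, 0]}, {"grip": 100, "linear": [0, 0, 0], "dr": [0, 0, 0]}]}}

```text
time_s: 2.4
eef_pos: [0.3638, -0.1668, 0.2501]
orientation: [-1.339, -0.98, 0.979]
ft_force: [-0.4, 0.9, -0.2]
width: 1.001
```

```bash
python3 - <<'E'
from h import *
from bench import manip
s=manip.observe(); print(s["time_s"],s["eef_pos"],psi_of(s),s["joint_positions"],s["ft_force"])
w=manip.get_image("wrist"); pickle.dump((s,w),open("w1.pkl","wb"));cv2.imwrite("pics/w1.png",w["frame"][:,:,::-1])
rows(s["eef_pos"],psi_of(s),[((.505,-.205,.25),88.7,7,"c")],100)
E
```

```text
2.4 [ 0.36375962 -0.16680053  0.2501352 ] 72.34880774786525 [-7.60344289e-01 -5.09054179e-01 -4.06760120e-01  1.67346636e+00
  7.55372613e-04 -4.52273013e-01] [-0.38686692  0.94200394 -0.21894745]
{"grip":100,"linear":[0.001,0,-0.021],"dr":[0,-2.3,0]},{"grip":100,"linear":[0,0,-0.021],"dr":[0,-2.4,0]},{"grip":100,"linear":[-0.001,0,-0.021],"dr":[0,-2.3,0]},{"grip":100,"linear":[-0.001,0,-0.021],"dr":[0,-2.3,0]},{"grip":100,"linear":[-0.003,0,-0.02],"dr":[0,-2.4,0]},{"grip":100,"linear":[-0.003,0,-0.021],"dr":[0,-2.3,0]},{"grip":100,"linear":[-0.004,0,-0.02],"dr":[0,-2.4,0]},
end [ 0.5047 -0.2046  0.2501] 88.74880774786526 7
```

View pics/w1.png

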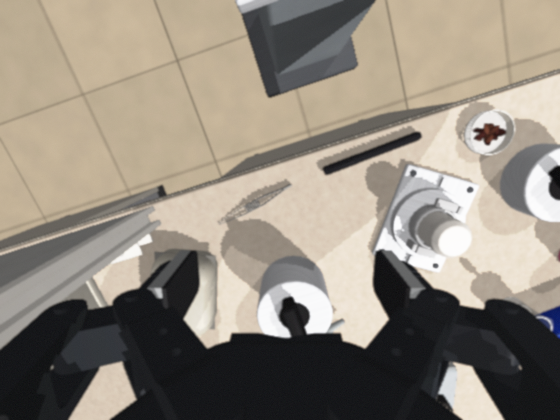

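```bash
python3 - <<'E'
from h import *
s,w=pickle.load(open("w1.pkl","rb"))
crop(w,360,150,500,280,5,"pics/w1a.png")
crop(w,240,240,360,345,6,"pics/w1b.png")
E
```

```text
(no output)
```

View pics/w1a.png

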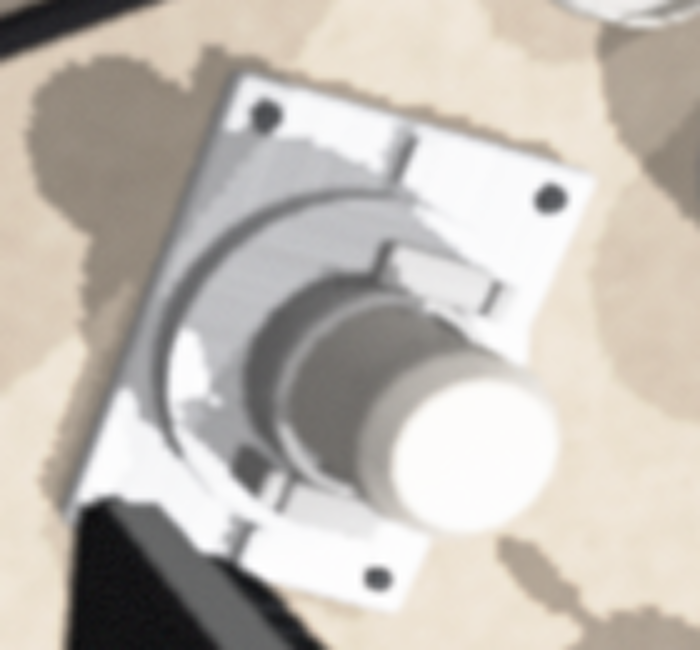

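View pics/w1b.png

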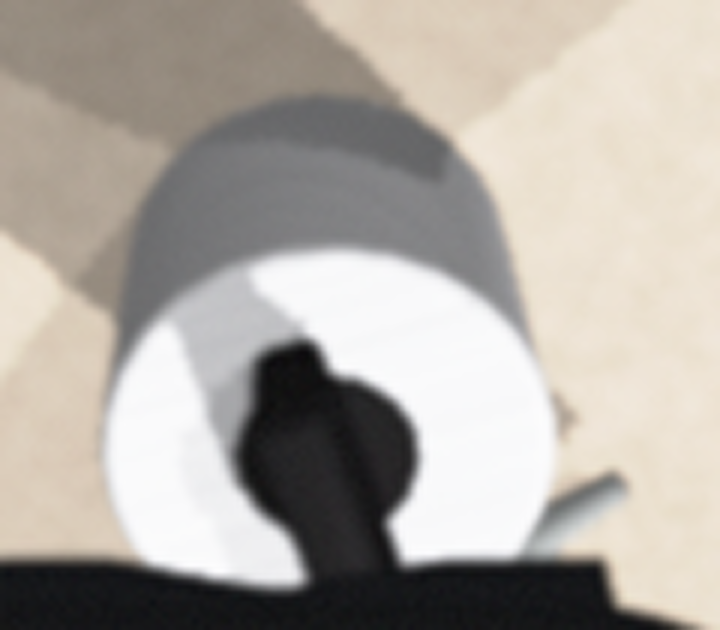

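>>> {"name": "arm_command", "arguments": {"deltas": [{"grip": 100, "linear": [0.001, 0, -0.021], "dr": [0, -2.3, 0]}, {"grip": 100, "linear": [0, 0, -0.021], "dr": [0, -2.4, 0]}, {"grip": 100, "linear": [-0.001, 0, -0.021], "dr": [0, -2.3, 0]}, {"grip": 100, "linear": [-0.001, 0, -0.021], "dr": [0, -2.3, 0]}, {"grip": 100, "linear": [-0.003, 0, -0.02], "dr": [0, -2.4, 0]}, {"grip": 100, "linear": [-0.003, 0, -0.021], "dr": [0, -2.3, 0]}, {"grip": 100, "linear": [-0.004, 0, -0.02], "dr": [0, -2.4, 0]}, {"grip": 100, "linear": [0, 0, 0], "dr": [0, 0, 0]}]}}

```text
time_s: 3.25
eef_pos: [0.504, -0.2096, 0.2489]
orientation: [-1.222, -1.186, 1.187]
ft_force: [-0.1, -0.4, -0.4]
width: 1.001
```

```bash
python3 - <<'E'
from h import *
from bench import manip
s=manip.observe(); print(s["time_s"],s["eef_pos"],psi_of(s),s["joint_positions"],s["ft_force"])
w=manip.get_image("wrist"); pickle.dump((s,w),open("w2.pkl","wb"));cv2.imwrite("pics/w2.png",w["frame"][:,:,::-1])
E
```

```text
3.25 [ 0.5039765  -0.20958296  0.24886213] 88.26063950957821 [-6.33732764e-01 -5.52708071e-02 -3.25834594e-02  1.59457985e+00
 -1.76689492e-04 -6.03375339e-01] [-0.07951404 -0.36517792 -0.3653617 ]
```

View pics/w2.png

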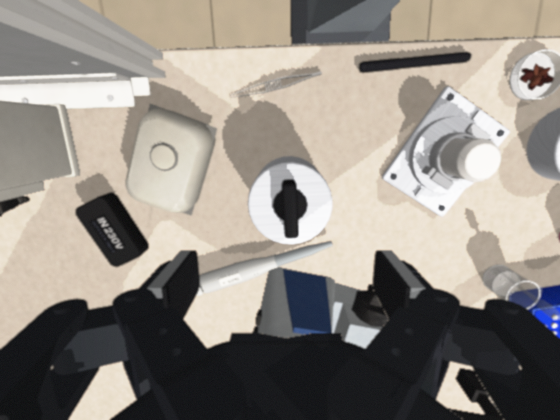

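```bash
python3 - <<'E'
from h import *
s,w=pickle.load(open("w2.pkl","rb"))
crop(w,240,150,340,250,6,"pics/w2b.png")
crop(w,375,75,520,225,4,"pics/w2a.png")
E
```

```text
(no output)
```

View pics/w2a.png

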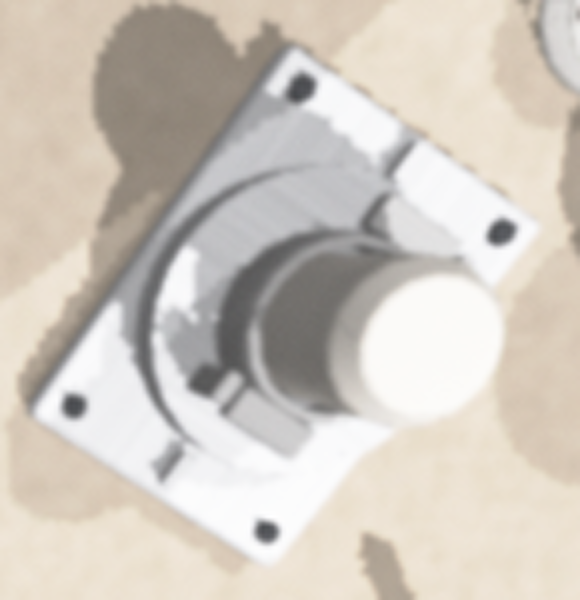

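View pics/w2b.png

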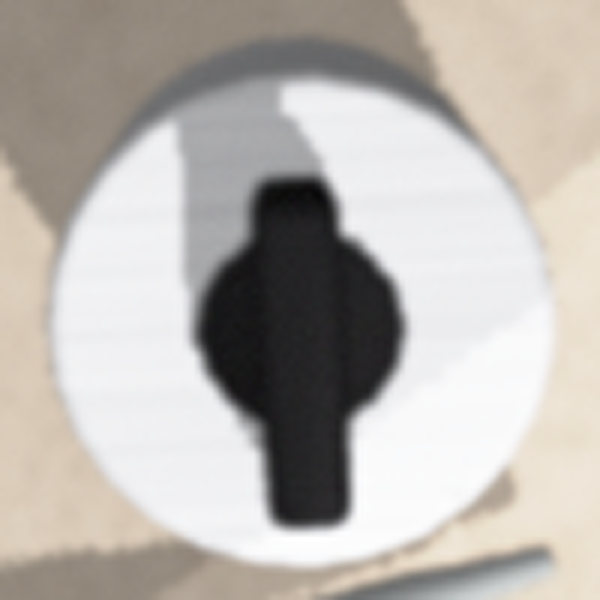

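```bash
python3 - <<'E'
from h import *
s,w=pickle.load(open("w2.pkl","rb"))
T=tool(s)@w["tool_from_camera"]
b=lambda x,y,z:onz(w,240+x/6,150+y/6,z,T)[:2]
a=lambda x,y,z:onz(w,375+x/4,75+y/4,z,T)[:2]
e=[b(293,180,.106),b(310,525,.106)];print("bar",e,np.mean(e,0));v=e[1]-e[0];print(np.degrees(np.arctan2(v[1],v[0])),np.linalg.norm(v))
print("cover top",b(303,322,.076), "hub",b(302,328,.08))
P=[a(*q,.01) for q in((292,45),(540,230),(270,568),(33,410))];print(P,np.mean(P,0))
for i,j in((0,3),(1,2),(0,1),(3,2)):
    v=P[i]-P[j];print(np.degrees(np.arctan2(v[1],v[0])),np.linalg.norm(v))
print("pot",a(430,340,.084))
H=[a(*q,.01) for q in((301,87),(501,232),(266,531),(74,406))];print("holes",np.mean(H,0))
for i,j in((0,3),(1,2)):
    v=H[i]-H[j];print(np.degrees(np.arctan2(v[1],v[0])),np.linalg.norm(v))
_,d=pickle.load(open("d0.pkl","rb"));crop(d["scene"],310,230,370,310,9,"pics/s3.png")
E
```

```text
bar [array([ 0.48779144, -0.20603642]), array([ 0.54882507, -0.20474134])] [ 0.51830826 -0.20538888]
1.2155792258007587 0.061047367217985773
cover top [ 0.51989032 -0.20472225] hub [ 0.51999789 -0.20497554]
[array([ 0.39421897, -0.00724779]), array([0.45177214, 0.07805864]), array([0.56220802, 0.00435581]), array([ 0.50484211, -0.08020056])] [ 0.47826031 -0.00125848]
146.59629619562926 0.132512588210549
146.2815979639265 0.1327711913284931
-124.0061208921762 0.10290555488642945
-124.15429780526529 0.10217938998969624
pot [ 0.47651377 -0.0015407 ]
holes [ 0.47782845 -0.00062535]
146.86704931311118 0.11638935217931547
146.48565918580522 0.1162395767186701
```

View pics/s3.png

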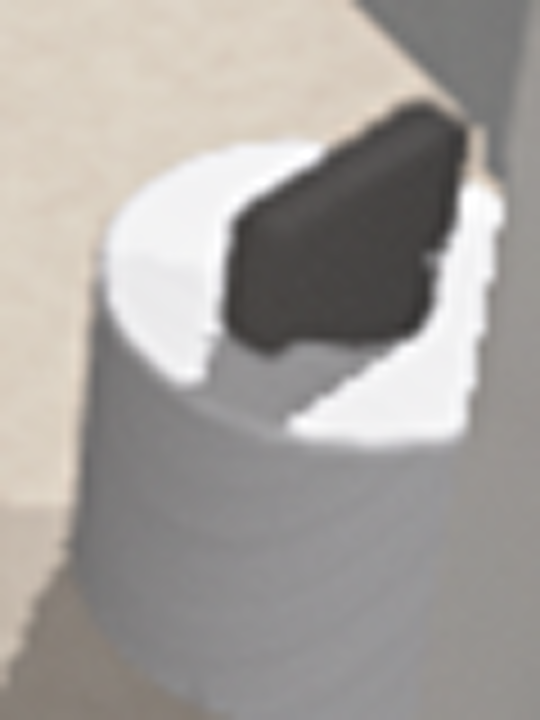

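```bash
python3 - <<'E'
from h import *
from bench import manip
s=manip.observe()
rows(s["eef_pos"],psi_of(s),[((.5195,-.205,.22),90,2,"c"),((.5195,-.205,.115),90,4,"c"),((.5195,-.205,.081),90,3,"c")],100)
E
```

```text
{"grip":100,"linear":[0.002,0.015,-0.008],"dr":[0,-0.9,0]},{"grip":100,"linear":[0.002,0.014,-0.008],"dr":[0,-0.9,0]},{"grip":100,"linear":[0,0.026,0],"dr":[0,0,0]},{"grip":100,"linear":[0,0.027,0],"dr":[0,0,0]},{"grip":100,"linear":[0,0.026,0],"dr":[0,0,0]},{"grip":100,"linear":[0,0.026,0],"dr":[0,0,0]},{"grip":100,"linear":[0,0.011,0],"dr":[0,0,0]},{"grip":100,"linear":[0,0.012,0],"dr":[0,0,0]},{"grip":100,"linear":[0,0.011,0],"dr":[0,0,0]},
end [ 0.5191 -0.2054  0.0812] 90.01864454572902 9
```

>>> {"name": "arm_command", "arguments": {"deltas": [{"grip": 100, "linear": [0.002, 0.015, -0.008], "dr": [0, -0.9, 0]}, {"grip": 100, "linear": [0.002, 0.014, -0.008], "dr": [0, -0.9, 0]}, {"grip": 70, "linear": [0, 0.026, 0], "dr": [0, 0, 0]}, {"grip": 70, "linear": [0, 0.027, 0], "dr": [0, 0, 0]}, {"grip": 70, "linear": [0, 0.026, 0], "dr": [0, 0, 0]}, {"grip": 70, "linear": [0, 0.026, 0], "dr": [0, 0, 0]}, {"grip": 70, "linear": [0, 0.012, 0], "dr": [0, 0, 0]}, {"grip": 70, "linear": [0, 0.012, 0], "dr": [0, 0, 0]}, {"grip": 60, "linear": [0, 0.01, 0], "dr": [0, 0, 0]}, {"grip": 60, "linear": [0, 0, 0], "dr": [0, 0, 0]}]}}

```text
time_s: 4.3
eef_pos: [0.5186, -0.2038, 0.0813]
orientation: [-1.206, -1.212, 1.212]
ft_force: [-0.8, 0.5, 0.6]
width: 0.597
```

```bash
python3 - <<'E'
from h import *
from bench import manip
s=manip.observe(); print(s["time_s"],s["eef_pos"],psi_of(s),s["joint_positions"],s["ft_force"],s["width"])
w=manip.get_image("wrist"); pickle.dump((s,w),open("w3.pkl","wb"));cv2.imwrite("pics/w3.png",w["frame"][:,:,::-1])
E
```

```text
4.3 [ 0.51857148 -0.20384529  0.08129125] 90.2224793012562 [-6.09234899e-01  3.44736560e-03 -2.79701980e-01  1.28878652e+00
 -7.66418409e-05 -6.13118141e-01] [-0.78350261  0.49284382  0.55851992] 0.5971446812938855
```

View pics/w3.png

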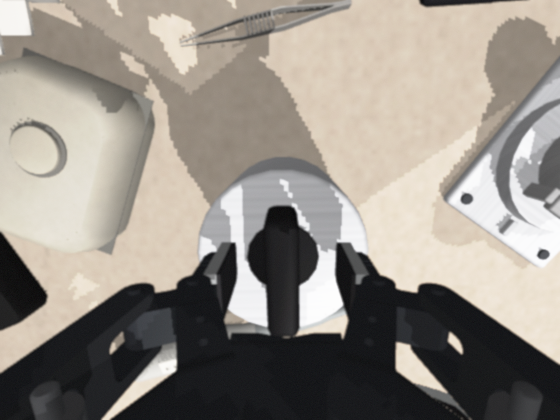

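>>> {"name": "arm_command", "arguments": {"deltas": [{"grip": 0, "linear": [0, 0, 0], "dr": [0, 0, 0]}, {"grip": 0, "linear": [0, 0, 0], "dr": [0, 0, 0]}, {"grip": 0, "linear": [0, 0, 0], "dr": [0, 0, 0]}, {"grip": 0, "linear": [0, 0, 0], "dr": [0, 0, 0]}, {"grip": 0, "linear": [0, 0, 0], "dr": [0, 0, 0]}, {"grip": 0, "linear": [0, 0, 0], "dr": [0, 0, 0]}, {"grip": 0, "linear": [0, 0, 0], "dr": [0, 0, 0]}, {"grip": 0, "linear": [0, 0, 0], "dr": [0, 0, 0]}], "squeeze": 70}}

```text
time_s: 5.15
eef_pos: [0.5195, -0.2047, 0.0831]
orientation: [-1.209, -1.212, 1.212]
ft_force: [-0.2, -1.8, 5.5]
width: 0.174
```

```bash
python3 - <<'E'
from h import *
from bench import manip
s=manip.observe(); print(s["time_s"],s["eef_pos"],psi_of(s),s["ft_force"],s["width"])
p=s["eef_pos"]
rows(p,psi_of(s),[((*p[:2],.21),psi_of(s),6,"c")],0)
E
```

```text
5.15 [ 0.51945448 -0.20466043  0.08310169] 90.2165533149008 [-0.1993417  -1.76582125  5.51036713] 0.17443605602310194
{"grip":0,"linear":[0,-0.021,0],"dr":[0,-0,0]},{"grip":0,"linear":[0,-0.021,0],"dr":[0,-0,0]},{"grip":0,"linear":[0,-0.021,0],"dr":[0,-0,0]},{"grip":0,"linear":[0,-0.022,0],"dr":[0,-0,0]},{"grip":0,"linear":[0,-0.021,0],"dr":[0,-0,0]},{"grip":0,"linear":[0,-0.021,0],"dr":[0,-0,0]},
end [ 0.5195 -0.2047  0.2101] 90.2165533149008 6
```

>>> {"name": "arm_command", "arguments": {"deltas": [{"grip": 0, "linear": [0, -0.01, 0], "dr": [0, 0, 0]}, {"grip": 0, "linear": [0, -0.021, 0], "dr": [0, 0, 0]}, {"grip": 0, "linear": [0, -0.021, 0], "dr": [0, 0, 0]}, {"grip": 0, "linear": [0, -0.021, 0], "dr": [0, 0, 0]}, {"grip": 0, "linear": [0, -0.022, 0], "dr": [0, 0, 0]}, {"grip": 0, "linear": [0, -0.021, 0], "dr": [0, 0, 0]}, {"grip": 0, "linear": [0, -0.015, 0], "dr": [0, 0, 0]}, {"grip": 0, "linear": [0, 0, 0], "dr": [0, 0, 0]}]}}

```text
time_s: 5.95
eef_pos: [0.5197, -0.2046, 0.2155]
orientation: [-1.21, -1.213, 1.212]
ft_force: [-0.1, 0.4, -1.8]
width: 0.172
```

```bash
python3 - <<'E'
from h import *
from bench import manip
s=manip.observe(); print(s["time_s"],s["eef_pos"],psi_of(s),s["ft_force"],s["width"])
w=manip.get_image("wrist"); pickle.dump((s,w),open("w4.pkl","wb"));cv2.imwrite("pics/w4.png",w["frame"][:,:,::-1])
w=manip.get_image("top"); cv2.imwrite("pics/t4.png",w["frame"][:,:,::-1])
E
```

```text
5.95 [ 0.51969498 -0.20457854  0.21551718] 90.22688104230623 [-0.1112604   0.43272437 -1.83194023] 0.17224990638692061
```

View pics/w4.png

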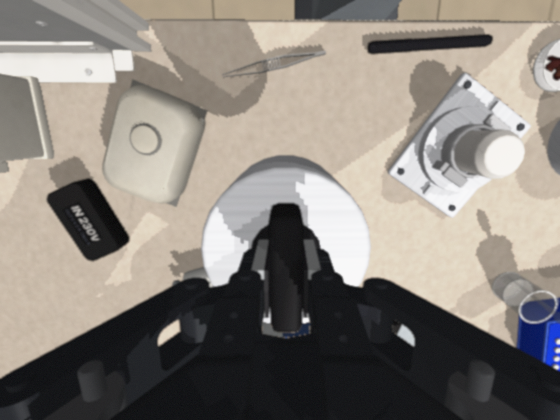

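View pics/t4.png

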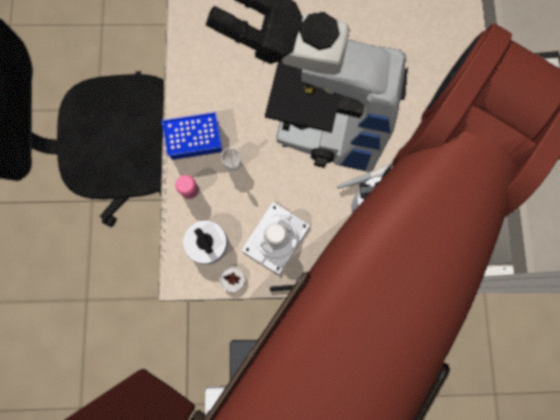

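```bash
python3 - <<'E'
from h import *
from bench import manip
s,w=pickle.load(open("w4.pkl","rb"))
T=tool(s)@w["tool_from_camera"]
z=.2155-.0831+.076
print([proj(w,[.5195+.048*np.cos(a),-.2046+.048*np.sin(a),z],T).round(1) for a in(np.pi,np.pi/2,-np.pi/2)])
s=manip.observe()
rows(s["eef_pos"],psi_of(s),[((.478,-.0015,.2155),136.7,12,"polar")],0)
E
```

```text
[array([286.3, 163.7]), array([372. , 250.5]), array([199.8, 249.8])]
{"grip":0,"linear":[0.018,0,0],"dr":[0,-3.9,0]},{"grip":0,"linear":[0.019,0,0],"dr":[0,-3.8,0]},{"grip":0,"linear":[0.018,-0.001,-0.001],"dr":[0,-3.9,0]},{"grip":0,"linear":[0.017,0,-0.002],"dr":[0,-3.9,0]},{"grip":0,"linear":[0.018,0,-0.002],"dr":[0,-3.9,0]},{"grip":0,"linear":[0.017,0,-0.003],"dr":[0,-3.8,0]},{"grip":0,"linear":[0.017,-0.001,-0.003],"dr":[0,-3.9,0]},{"grip":0,"linear":[0.017,0,-0.004],"dr":[0,-3.9,0]},{"grip":0,"linear":[0.016,0,-0.004],"dr":[0,-3.9,0]},{"grip":0,"linear":[0.016,0,-0.005],"dr":[0,-3.8,0]},{"grip":0,"linear":[0.016,-0.001,-0.005],"dr":[0,-3.9,0]},{"grip":0,"linear":[0.015,0,-0.005],"dr":[0,-3.9,0]},
end [ 0.4776 -0.0017  0.2157] 136.7264855447594 12
```

>>> {"name": "arm_command", "arguments": {"deltas": [{"grip": 0, "linear": [0.018, 0, 0], "dr": [0, -3.9, 0]}, {"grip": 0, "linear": [0.019, 0, 0], "dr": [0, -3.8, 0]}, {"grip": 0, "linear": [0.018, -0.001, -0.001], "dr": [0, -3.9, 0]}, {"grip": 0, "linear": [0.017, 0, -0.002], "dr": [0, -3.9, 0]}, {"grip": 0, "linear": [0.018, 0, -0.002], "dr": [0, -3.9, 0]}, {"grip": 0, "linear": [0.017, 0, -0.003], "dr": [0, -3.8, 0]}, {"grip": 0, "linear": [0.017, -0.001, -0.003], "dr": [0, -3.9, 0]}, {"grip": 0, "linear": [0.017, 0, -0.004], "dr": [0, -3.9, 0]}, {"grip": 0, "linear": [0.016, 0, -0.004], "dr": [0, -3.9, 0]}, {"grip": 0, "linear": [0.016, 0, -0.005], "dr": [0, -3.8, 0]}, {"grip": 0, "linear": [0.016, -0.001, -0.005], "dr": [0, -3.9, 0]}, {"grip": 0, "linear": [0.015, 0, -0.005], "dr": [0, -3.9, 0]}, {"grip": 0, "linear": [0, 0, 0], "dr": [0, 0, 0]}, {"grip": 0, "linear": [0, 0, 0], "dr": [0, 0, 0]}]}}

```text
time_s: 7.45
eef_pos: [0.4774, -0.0018, 0.2153]
orientation: [-0.705, -1.778, 1.779]
ft_force: [0.7, 0.6, -1.8]
width: 0.175
```

```bash
python3 - <<'E'
from h import *
from bench import manip
s=manip.observe(); print(s["time_s"],s["eef_pos"],psi_of(s),s["ft_force"],s["width"],s["joint_positions"])
w=manip.get_image("wrist"); sc=manip.get_image("scene");pickle.dump((s,w,sc),open("w5.pkl","wb"));cv2.imwrite("pics/w5.png",w["frame"][:,:,::-1])
crop(sc,170,120,340,290,4,"pics/s5.png")
T=tool(s)@w["tool_from_camera"]
zt=s["eef_pos"][2]-.0831
c=s["eef_pos"]
for q in ([c[0],c[1],zt],[.478,-.0015,.084],[.478,-.0015,.024]): print(proj(sc,q))
E
```

```text
7.45 [ 0.47744607 -0.00180397  0.21526304] 136.67161268634166 [ 0.69188669  0.63843351 -1.80714432] 0.17483773280425363 [-2.78492151e-01 -2.73719690e-01 -2.90217340e-01  1.55544041e+00
 -2.68949682e-04 -1.09306565e+00]
[256.69229425 197.12892538]
[257.01014088 217.4384657 ]
[257.2339437  241.23586214]
```

View pics/s5.png

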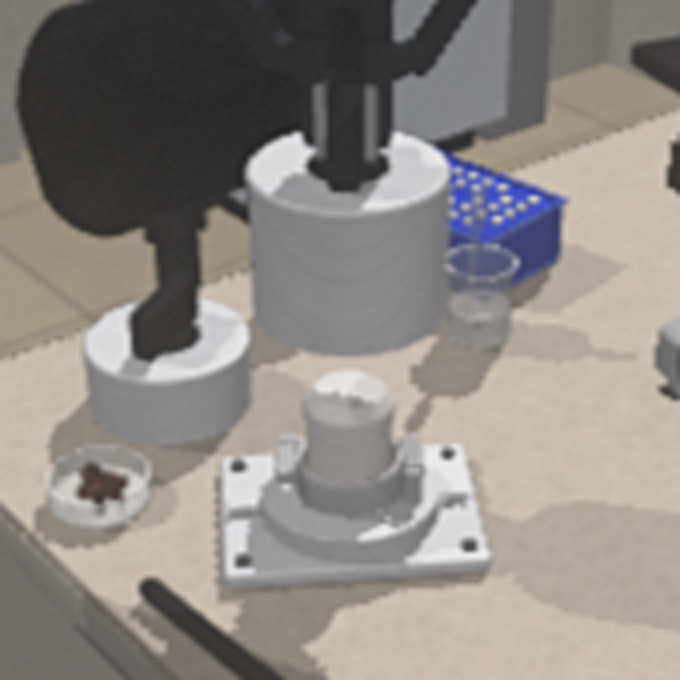

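View pics/w5.png

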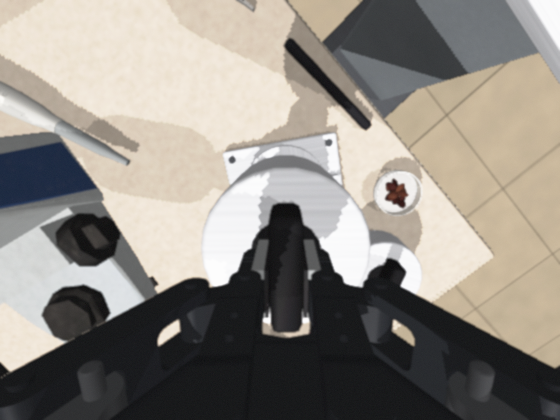

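>>> {"name": "arm_command", "arguments": {"deltas": [{"grip": 0, "linear": [0, 0.02, 0], "dr": [0, 0, 0]}, {"grip": 0, "linear": [0, 0.02, 0], "dr": [0, 0, 0]}, {"grip": 0, "linear": [0, 0.015, 0], "dr": [0, 0, 0]}, {"grip": 0, "linear": [0, 0.015, 0], "dr": [0, 0, 0]}, {"grip": 0, "linear": [0, 0, 0], "dr": [0, 0, 0]}]}}

```text
time_s: 8.05
eef_pos: [0.4766, -0.0018, 0.144]
orientation: [-0.703, -1.778, 1.779]
ft_force: [0.4, -0.6, -1.2]
width: 0.167
```

```bash
python3 - <<'E'
from h import *
from bench import manip
s=manip.observe(); print(s["time_s"],s["eef_pos"],psi_of(s),s["ft_force"],s["torque"],s["width"])
sc=manip.get_image("scene")
crop(sc,170,120,340,290,4,"pics/s6.png")
E
```

```text
8.05 [ 0.47663749 -0.00177491  0.14403059] 136.68556321624357 [ 0.41741046 -0.59940259 -1.23370621] [ 0.02520233 -0.00045919 -0.00057309] 0.16661666171637873
```

View pics/s6.png

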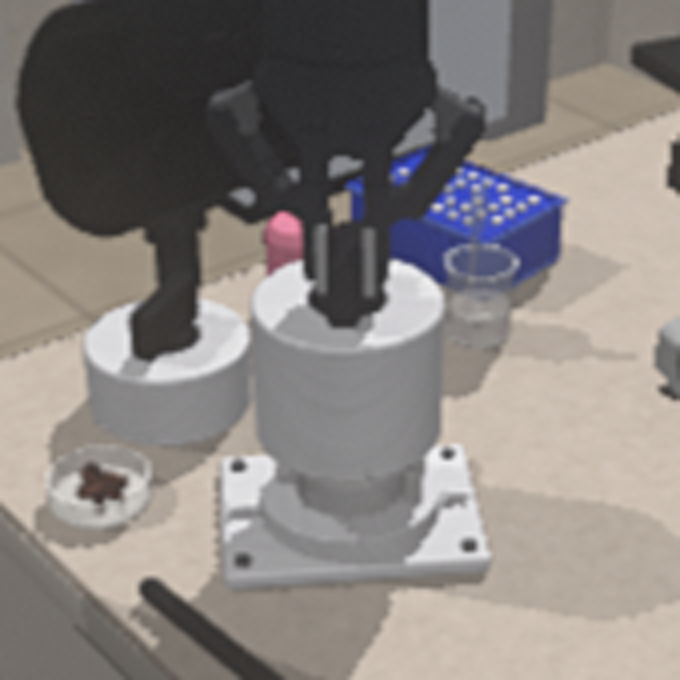

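>>> {"name": "arm_command", "arguments": {"deltas": [{"grip": 0, "linear": [-0.001, 0.01, -0.001], "dr": [0, 0, 0]}, {"grip": 0, "linear": [0, 0.01, 0], "dr": [0, 0, 0]}, {"grip": 0, "linear": [0, 0.007, 0], "dr": [0, 0, 0]}, {"grip": 0, "linear": [0, 0.004, 0], "dr": [0, 0, 0]}, {"grip": 0, "linear": [0, 0.002, 0], "dr": [0, 0, 0]}, {"grip": 0, "linear": [0, 0.002, 0], "dr": [0, 0, 0]}, {"grip": 0, "linear": [0, 0, 0], "dr": [0, 0, 0]}]}}

```text
time_s: 8.8
eef_pos: [0.4792, -0.0018, 0.1112]
orientation: [-0.706, -1.78, 1.78]
ft_force: [-0.0, 0.5, -0.9]
width: 0.172
```

>>> {"name": "arm_command", "arguments": {"deltas": [{"grip": 0, "linear": [0, 0.002, 0], "dr": [0, 0, 0]}, {"grip": 0, "linear": [0, 0.002, 0], "dr": [0, 0, 0]}, {"grip": 0, "linear": [0, 0, 0], "dr": [0, 0, 0]}]}}

```text
time_s: 9.1
eef_pos: [0.4792, -0.0019, 0.1072]
orientation: [-0.706, -1.78, 1.78]
ft_force: [-0.2, -0.3, -0.8]
width: 0.174
```

>>> {"name": "arm_command", "arguments": {"deltas": [{"grip": 0, "linear": [0, 0.001, 0], "dr": [0, 0, 0]}, {"grip": 0, "linear": [0, 0.001, 0], "dr": [0, 0, 0]}, {"grip": 0, "linear": [0, 0, 0], "dr": [0, 0, 0]}]}}

```text
time_s: 9.4
eef_pos: [0.4795, -0.0021, 0.1069]
orientation: [-0.708, -1.78, 1.781]
ft_force: [-5.4, -0.5, 12.9]
width: 0.173
```

```bash
python3 - <<'E'
from h import *
from bench import manip
s=manip.observe(); print(s["time_s"],s["eef_pos"],psi_of(s),s["ft_force"],s["torque"],s["width"])
sc=manip.get_image("scene")
crop(sc,170,120,340,290,4,"pics/s7.png")
E
```

```text
9.4 [ 0.47947295 -0.0021376   0.10689169] 136.71857043980344 [-5.36250116 -0.48032707 12.85147728] [0.1206518  1.33865201 0.00969441] 0.1727496275826522
```

View pics/s7.png

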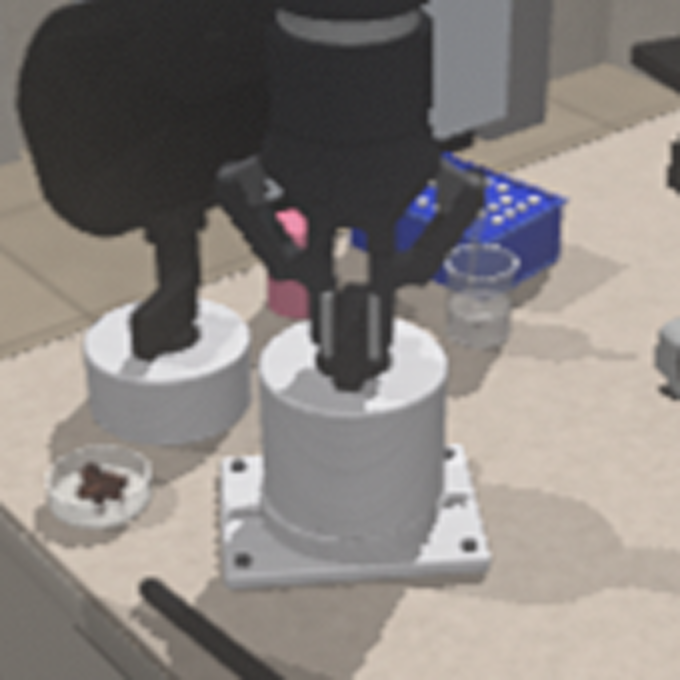

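>>> {"name": "arm_command", "arguments": {"deltas": [{"grip": 0, "linear": [0.001, -0.0015, 0.001], "dr": [0, 0, 0]}, {"grip": 0, "linear": [0, 0, 0], "dr": [0, 0, 0]}, {"grip": 0, "linear": [0, 0, 0], "dr": [0, 4, 0]}, {"grip": 0, "linear": [0, 0, 0], "dr": [0, 4, 0]}, {"grip": 0, "linear": [0, 0, 0], "dr": [0, 4, 0]}, {"grip": 0, "linear": [0, 0, 0], "dr": [0, 4, 0]}, {"grip": 0, "linear": [0, 0, 0], "dr": [0, 4, 0]}, {"grip": 0, "linear": [0, 0, 0], "dr": [0, 0, 0]}]}}

```text
time_s: 10.25
eef_pos: [0.4779, -0.0017, 0.107]
orientation: [-0.952, -1.544, 1.543]
ft_force: [0.2, 0.9, 3.1]
width: 0.175
```

```bash
python3 - <<'E'
from h import *
from bench import manip
s=manip.observe(); print(s["time_s"],s["eef_pos"],psi_of(s),s["ft_force"],s["torque"],s["width"])
E
```

```text
10.25 [ 0.47786029 -0.00168756  0.10695532] 116.67151356275556 [0.23920271 0.89252783 3.07952948] [ 0.50798979  0.07730288 -0.05363779] 0.1747050721033987
```

Good: light contact, no side load. Turn on.

>>> {"name": "arm_command", "arguments": {"deltas": [{"grip": 0, "linear": [0, 0, 0], "dr": [0, 5, 0]}, {"grip": 0, "linear": [0, 0, 0], "dr": [0, 5, 0]}, {"grip": 0, "linear": [0, 0, 0], "dr": [0, 5, 0]}, {"grip": 0, "linear": [0, 0, 0], "dr": [0, 5, 0]}, {"grip": 0, "linear": [0, 0, 0], "dr": [0, 5, 0]}, {"grip": 0, "linear": [0, 0, 0], "dr": [0, 5, 0]}, {"grip": 0, "linear": [0, 0, 0], "dr": [0, 0, 0]}]}}

```text
time_s: 10.95
eef_pos: [0.478, -0.0018, 0.107]
orientation: [-1.236, -1.168, 1.167]
ft_force: [0.2, 0.8, 2.7]
width: 0.167
```

```bash
python3 - <<'E'
from h import *
from bench import manip
s=manip.observe(); print(s["time_s"],s["eef_pos"],psi_of(s),s["ft_force"],s["torque"],s["width"])
E
```

```text
10.95 [ 0.47802161 -0.00176496  0.10696287] 86.76099498241236 [0.23747962 0.80607326 2.65368168] [ 0.40440223 -0.14272054 -0.09001342] 0.16664218214434198
```

Remaining about 30° to line up (psi 56.6).

>>> {"name": "arm_command", "arguments": {"deltas": [{"grip": 0, "linear": [0, 0, 0], "dr": [0, 5, 0]}, {"grip": 0, "linear": [0, 0, 0], "dr": [0, 5, 0]}, {"grip": 0, "linear": [0, 0, 0], "dr": [0, 5, 0]}, {"grip": 0, "linear": [0, 0, 0], "dr": [0, 5, 0]}, {"grip": 0, "linear": [0, 0, 0], "dr": [0, 4, 0]}, {"grip": 0, "linear": [0, 0, 0], "dr": [0, 3, 0]}, {"grip": 0, "linear": [0, 0, 0], "dr": [0, 2, 0]}, {"grip": 0, "linear": [0, 0, 0], "dr": [0, 0, 0]}]}}

```text
time_s: 11.75
eef_pos: [0.478, -0.0018, 0.107]
orientation: [-1.424, -0.788, 0.787]
ft_force: [0.5, 0.8, 3.1]
width: 0.168
```

```bash
python3 - <<'E'
from h import *
from bench import manip
s=manip.observe(); print(s["time_s"],s["eef_pos"],psi_of(s),s["ft_force"],s["torque"],s["width"])
w=manip.get_image("wrist");pickle.dump((s,w),open("w8.pkl","wb"));cv2.imwrite("pics/w8.png",w["frame"][:,:,::-1])
E
```

```text
11.75 [ 0.47803718 -0.0017856   0.10696914] 57.9025604725584 [0.51224882 0.7571684  3.10664981] [ 0.33661537 -0.22885583 -0.09978981] 0.16831650587128735
```

View pics/w8.png

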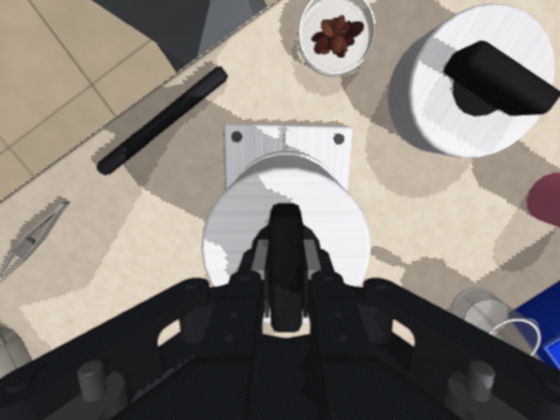

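>>> {"name": "arm_command", "arguments": {"deltas": [{"grip": 50, "linear": [0, 0, 0], "dr": [0, 0, 0]}, {"grip": 50, "linear": [0, 0, 0], "dr": [0, 0, 0]}, {"grip": 50, "linear": [0, 0, 0], "dr": [0, 0, 0]}, {"grip": 50, "linear": [0, 0, 0], "dr": [0, 0, 0]}, {"grip": 50, "linear": [0, -0.01, 0], "dr": [0, 0, 0]}, {"grip": 50, "linear": [0, -0.02, 0], "dr": [0, 0, 0]}, {"grip": 50, "linear": [0, -0.03, 0], "dr": [0, 0, 0]}, {"grip": 50, "linear": [0, -0.03, 0], "dr": [0, 0, 0]}, {"grip": 50, "linear": [0, -0.03, 0], "dr": [0, 0, 0]}, {"grip": 50, "linear": [0, 0, 0], "dr": [0, 0, 0]}]}}

```text
time_s: 12.8
eef_pos: [0.4795, -0.0023, 0.2319]
orientation: [-1.429, -0.79, 0.782]
ft_force: [1.4, -0.7, -0.2]
width: 0.5
```

```bash
python3 - <<'E'
from h import *
from bench import manip
s=manip.observe(); print(s["time_s"],s["eef_pos"],psi_of(s),s["ft_force"],s["torque"],s["width"])
w=manip.get_image("wrist");cv2.imwrite("pics/w9.png",w["frame"][:,:,::-1])
sc=manip.get_image("scene");crop(sc,170,120,340,290,4,"pics/s9.png");pickle.dump((s,w,sc),open("w9.pkl","wb"))
E
```

```text
12.8 [ 0.47948111 -0.00234909  0.23185632] 57.73666991402623 [ 1.41310627 -0.71409244 -0.23325091] [-0.0127192  -0.06825039  0.04669298] 0.4995948388235291
```

View pics/w9.png

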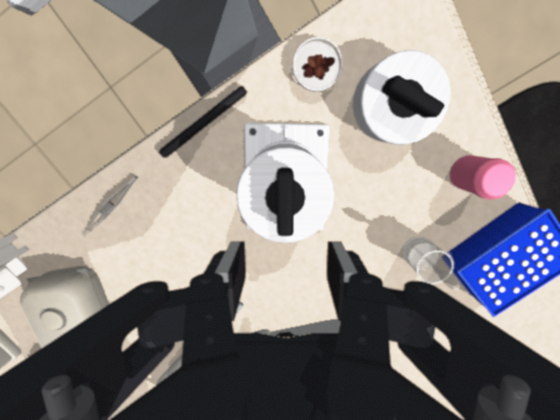

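View pics/s9.png

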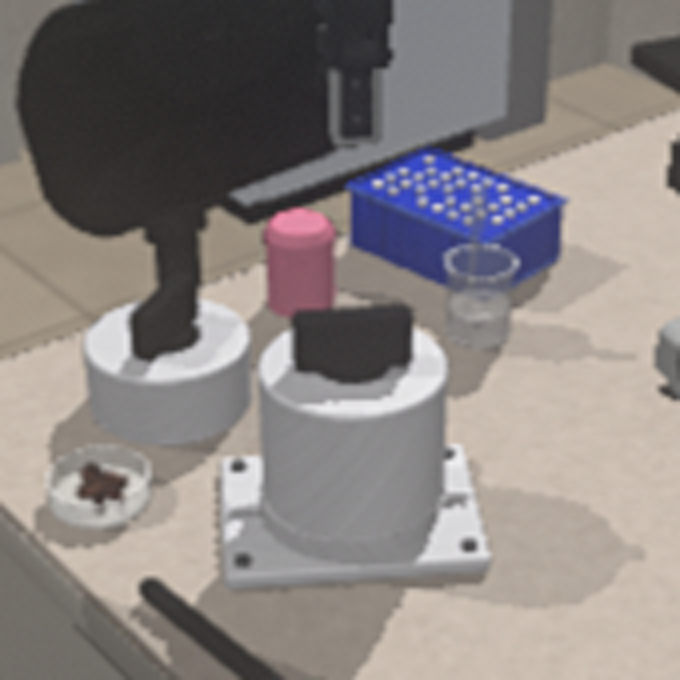

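```bash
python3 - <<'E'
from bench import manip
print(manip.observe()["time_s"],manip.close_job())
E
```

```text
the job is handed in; nothing more can be done
12.9 None
```

I lowered the tall cover over the pot with its bar about 80° counter-clockwise of the ribs until its rim touched the shoulder. I then turned it about 79° clockwise, released it and raised the gripper clear. I handed the job in at 12.9 s.

**Seating:** with the rim in contact, the tool stood at 0.107 m. That matches the 0.1071 m expected from the pick-up height plus the 24 mm shoulder, and it stayed there through the turn.

**Forces:** the highest readings, taken at the end of each move, were 13 N down and 5 N sideways at first contact. I eased both off before turning, after which the load stayed near 3 N.

**Final pictures:** the wrist and scene cameras show the cover upright and centred on the base. Its bar is in line with the ribs, to within about 1–2° by the tool angle. The short cover and the pink pot look unmoved, and nothing is touching the gripper.

**Not checked:** the pot can't be seen under the cover. That it still stands in the neck is inferred from the free descent and turn. I did not push the cover on to the stop.

No check failed. The only disagreement was about 2° in the bar's starting angle between the top and wrist cameras, and I used a value between the two.

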